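Close up the desk organiser and the card box

TASK

Tidy up at the end of the day: with the fingertips, push both open drawers of the small grey desk organiser fully home, and push the raised lid of the blue card index box over until it is shut. Do not lift the card box or shove it away from its place, and leave the other things on the desk where they are.

Things in the scene. Friction and masses are not known exactly. Their poses are not given: they have to be found in the camera images.
- organiser: Grey desk organiser, fixed to the desk: case 240 mm wide (its y), 140 mm deep (its x), 90 mm high, with two drawers side by side. Origin on the desk surface at the middle of the foot of the case's front face; its x points from the front to the back of the case (the way drawers are pushed shut), y to the left drawer, z up. A block of pink notes lies on the rear half of its top.
- drawer_left (a joint): Left (+y of the organiser) drawer: how far it stands open, m; 0 is shut against its stop, 0.095 fully open. Slides along the organiser's x with about 1.2 N of friction, stays where it is left.
- drawer_right (a joint): Right (-y of the organiser) drawer; same as the left.
- drawer_left_front (a point): Centre of the outer face of the left drawer's wooden front, which is flat, 114 mm wide, 80 mm high (7 to 87 mm above the desk), 10 mm thick. Moves with the drawer; axes as the organiser's. The face is 10 mm in front of the case when shut. No projecting handle (the dark round thumb mark and card frame are flat).
- drawer_right_front (a point): Centre of the outer face of the right drawer's front; same as the left.
- card_box: Blue card index box, loose, about 1 to 1.5 kg, 113 (its x) x 156 (its y) x 97 mm high when shut; origin at the centre of its underside; x points to the hinge side at the back, z up. Its top edge without the lid is 78 mm above the desk.
- card_box_lid (a joint): Opening angle of the box's lid, rad: 0 shut, 1.57 lid standing upright, 1.83 leaning back on its stop. The hinge is a little stiff and has no spring: the lid may stay where it is left, or drop under its own weight.
- lid_hinge (a point): Middle of the lid's hinge line, which runs along the box's y: 54 mm behind the box's origin (its +x), 81 mm above its underside. Axes turn with the lid; with the lid shut they are the box's. In these axes the lid is a shallow tray with its hollow side down: top plate from x = 0 to -111 mm, y +-78 mm, outer face at z = +16 mm, plate 2 mm thick, rim 18 mm deep.
- lid_edge (a point): Middle of the lid's free edge, 111 mm from the hinge line.
- notes_pink: Pink sticky note block, 67x67x20 mm, loose on top of the organiser, origin at the centre of its underside.
- mug: Green and white mug, 78x109x101 mm, loose, origin at the centre of its underside.
- stapler: Red stapler, 36x141x47 mm, loose, origin at the centre of its underside.
- glue_stick: Yellow glue stick standing up, 26x26x93 mm, loose, origin at the centre of its underside.
- correction_bottle: White and green correction bottle standing up, 30x30x74 mm, loose, origin at the centre of its underside.
- calculator: Desk calculator, 152x98x21 mm, loose, origin at the centre of its underside.
Mind the look-alikes: they are no part of the job. There is more than one size of the card_box; the one meant has the size given above.

How it is judged (in metres and radians):
At the end, for the whole second after the job is handed in: Both drawers are within 4 mm of shut, the lid is within 0.06 rad of shut, the card box is at rest on the desk within 40 mm of where it stood, and every other loose thing is within 30 mm of where it stood (value of joint each of drawer_left, drawer_right below 0.004 m and value of joint card_box_lid below 0.06 rad and linear speed of card_box below 0.02 m/s and distance of card_box from where it was at the start of the episode below 0.04 m and height (world z) of card_box below 0.012 m and distance of each of notes_pink, mug, stapler, glue_stick, correction_bottle, calculator from where it was at the start of the episode below 0.03 m); the robot touches nothing.
It fails at once if the card box is lifted off the desk or tipped up (origin over 12 mm high) (height (world z) of card_box above 0.012 m).
It fails at once if the card box is shoved more than 40 mm from its place (distance of card_box from where it was at the start of the episode above 0.04 m).
It fails at once if one of the other loose things is moved more than 30 mm (distance of any of notes_pink, mug, stapler, glue_stick, correction_bottle, calculator from where it was at the start of the episode above 0.03 m).
It also fails if it takes over 59 s, if anything falls off the work surface, if the arm or the gripper's body presses on something with over 40 N, if the wrist force passes 120 N, or if a joint passes its speed limit or range.

ROBOT

A 6-joint arm with a two-finger parallel gripper is mounted at the origin on a cart in front of the work surface, level with it; the furniture and walls round the work are solid. World frame = base frame: x ahead of the robot, y to its left, z up, the work surface at z = 0. Lengths are in mm, angles in rad, forces in N, time in s.
With the tool pointing down it reaches from about 350 to 800 mm from the base axis. Payload 7.3 kg.
Tool frame: the origin (TCP) lies at the centre of the arm's flange, where the gripper is bolted on; the fingertips stand 173 mm ahead of it and the grasp point (between the pads) lies 155 mm ahead of it; z points along the fingers, y is the line along which they close (so a half turn about z gives the same grasp; the last joint's range is limited). The gripper opens to 85 mm and grips with 20 to 120 N. Pads are 22 mm wide; open, the fingers measure 114 mm over their backs; the gripper's body (76 mm by 85 mm) begins 54 mm behind the grasp point. The pads swing forward as they close: fully open they stand 13 mm farther back than shut.
Start: joints at [1.129, 0.342, 1.524, -0, 1.275, -0.146], TCP at [153.018, 502.208, 404.722] pointing down, gripper open.
Joint ranges: [-2.53, 2.53], [-0.77, 2.02], [0.04, 2.7], [-1, 4.14], [0.28, 2.66], [-3.11, 3.11]. Speed limits (rad/s): [2.57, 2.57, 3.14, 3.14, 3.14, 3.14].

INTERFACE

Orientations are given as a unit quaternion [x, y, z, w].
In Python, from cell import observe, optics, workorder gives the robot as it stands. The module is installed in compiled form; this text tells all that it offers.
- The arm moves only by the tool arm_command, never from a script. Its argument "motion" is a list that holds one entry, the list of rows, each a list of 7 numbers: the turn, a rotation vector about the tool's x, y, z in rad, then the shift along the tool's x, y, z in mm, then the closure, from -1 (fully open) to 1 (shut). In form: [[[wx, wy, wz, dx, dy, dz, gripper], ...]]. A call has exactly 10 rows; each row is the pose to reach, as a shift and turn from the pose commanded when the call began, along the tool's axes at that moment; what a row does not reach only later rows make up. A row lasts 1/10 s, in which the tool goes at most 50 mm and 8.59 degrees, less where a joint would pass 70% of its speed; a pose out of reach is approached as far as the arm can. A call with a gripper value outside its range is refused whole. The fingers move at their own pace and stop on an object; "force" is the grip in N (left out, the last holds). Time passes only in rows, so rows that repeat a pose let the fingers close, or fill a call up. It gives the time, the measured TCP pose, the force, the opening and the grip force at its end, in the units of the state.
- observe(): the state, without advancing time (a new reading comes with each control period).
- optics.grab_frame(name): name is "side" or "top" or "wrist"; returns a dict with "img" (384x512x3 uint8, red, green, blue), "range_z" (384x512 float32, mm along the optical axis (not along the pixel's ray), 0 where there is no reading), "mtx" (3x3 intrinsics, pixels), "extrinsics" (4x4, takes a point from camera to world coordinates). Camera axes: x right, y up, looking along -z (the intrinsics and any distortion apply to the point x, -y, -z); pixel columns grow to the right and rows downward; lengths in mm; the calibration is good to about 2 mm. A picture is of the moment at which its call begins.
- workorder.close_job(): hands the job in; it is judged then, once.
The state is a dict: "t": time; "qpos": joint angles; "qvel": joint speeds; "joint_torque": joint torques, N m; "tool_pos": TCP position; "orientation": TCP orientation; "force": force on the tool from outside, world axes, zero at the start; "ft_torque": the same for the moment, N m; "width": opening from 0.0 (shut) to 1.0 (fully open); "finger_force": force on a finger pad.
Only numpy, scipy, OpenCV 4.12 (cv2) and the standard library are available. Lean on these libraries where they do the work, as an engineer would, in place of code of your own. Each camera call takes 0.05 s, during which the arm holds its last target. There are 200 camera calls.

## Working session

There is one attempt and no reset: what is moved stays moved. The work goes in short steps, Python scripts to look and compute and a tool call to move; the robot and the scene stay as the last step left them, time stands still between calls to the robot, and variables do not carry over. Pictures are saved under pics/ and viewed, at most 10 in all, crops included, and the job is handed in when it is done.

Besides the shell and the picture viewer there is one more tool, called after ">>>" as name(argument=value, ...), one argument or row to a line, values as JSON. arm_command: Moves the arm, as the interface text tells. Its arguments: {"type":"object","properties":{"motion":{"type":"array"},"force":{"type":"number"}},"required":["motion"]}

```bash
mkdir -p pics; cat > h.py <<'E'
import numpy as np, cv2
from cell import observe, optics, workorder
from scipy.spatial.transform import Rotation as R
def pts(f):
    z=f["range_z"]; K=f["mtx"]; h,w=z.shape
    u,v=np.meshgrid(np.arange(w),np.arange(h))
    x=(u-K[0,2])/K[0,0]*z; y=(v-K[1,2])/K[1,1]*z
    p=np.stack([x,-y,-z,np.ones_like(z)],-1)@np.array(f["extrinsics"]).T
    p=p[...,:3]; p[z==0]=np.nan
    return p
def grab(n,save=None):
    f=optics.grab_frame(n)
    if save: cv2.imwrite("pics/"+save,cv2.cvtColor(f["img"],cv2.COLOR_RGB2BGR))
    return f,pts(f)
E
python3 - <<'E'
from h import *
s=observe(); print(s)
for n in("top","side"):
    f,p=grab(n,n+"0.png"); np.savez(n+"0.npz",p=p,img=f["img"]); print(n,f["mtx"],np.round(f["extrinsics"],3).tolist(), {k:v for k,v in f.items() if k not in("img","range_z","mtx","extrinsics")})
a=cv2.imread("pics/top0.png");b=cv2.imread("pics/side0.png")
E
```

```text
{'t': 0.0, 'qpos': array([ 1.12899681e+00,  3.42732435e-01,  1.52499474e+00, -3.98133323e-06,
        1.27543059e+00, -1.45977229e-01]), 'qvel': array([-3.09447706e-04,  4.28040285e-04, -3.80298570e-04,  7.82926112e-05,
       -3.30184340e-04,  7.56607890e-04]), 'joint_torque': array([ 1.96407350e-04, -4.33676112e+01, -2.46014839e+01, -7.79865354e-05,
        7.68143887e-03,  3.66182988e-06]), 'tool_pos': array([152.96232595, 502.08498507, 404.02849374]), 'orientation': array([ 1.47371790e-01,  9.89080858e-01, -7.49556813e-04, -2.24865841e-04]), 'force': array([ 0.14964083, -0.0950517 ,  0.08800166]), 'ft_torque': array([0.02775226, 0.01667128, 0.00428592]), 'finger_force': 0.0, 'width': 1.0016606240235746}
top [[409.61637253   0.         260.93820389]
 [  0.         409.61637253 192.52396967]
 [  0.           0.           1.        ]] [[-0.043, 0.973, -0.228, 173.048], [-0.999, -0.043, 0.005, 66.953], [-0.005, 0.228, 0.974, 1556.98], [0.0, 0.0, 0.0, 1.0]] {}
side [[369.14992107   0.         249.13410586]
 [  0.         369.14992107 190.46942869]
 [  0.           0.           1.        ]] [[0.671, -0.479, 0.566, 1182.747], [0.741, 0.414, -0.529, -521.293], [0.019, 0.774, 0.633, 812.779], [0.0, 0.0, 0.0, 1.0]] {}
```

View pics/top0.png

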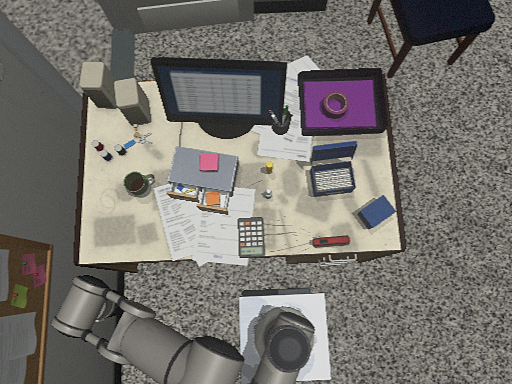

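View pics/side0.png

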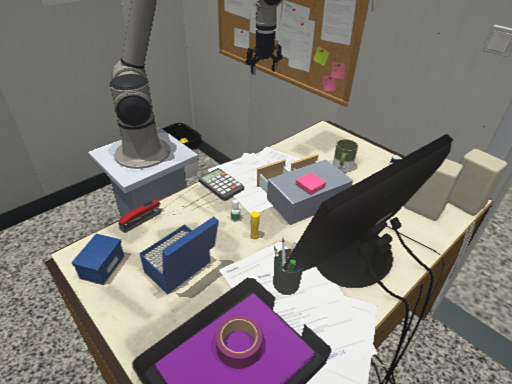

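The top view shows the organiser at about (205,168), with its drawer fronts at about (183,193) left and (212,207) right. There are two blue boxes: an open one at (332,175) with its raised lid at (333,151), and a smaller, shut one at (377,212). The open one fits the description, and I'll confirm that by its measured size and one enlarged crop.

```bash
python3 - <<'E'
from h import *
d=np.load("top0.npz");p=d["p"];img=d["img"];hsv=cv2.cvtColor(img,cv2.COLOR_RGB2HSV)
e=np.load("side0.npz");ps=e["p"];hs=cv2.cvtColor(e["img"],cv2.COLOR_RGB2HSV)
def rect(q,name):
    r=cv2.minAreaRect(q[:,:2].astype(np.float32)); print(name,len(q),"c",np.round(r[0],1),"size",np.round(r[1],1),"ang",round(r[2],1),"z",np.round(np.nanpercentile(q[:,2],[2,50,98]),0))
def cl(q,P,lo,hi): # region by world box
    return q[(q>lo).all(1)&(q<hi).all(1)]
for nm,P,H in(("top",p,hsv),("side",ps,hs)):
    blue=(cv2.inRange(H,(100,90,30),(122,255,255))>0)&np.isfinite(P[...,2])&(P[...,2]>8)
    n,l,st,c=cv2.connectedComponentsWithStats(blue.astype(np.uint8))
    for i in range(1,n):
        if st[i,4]>40: print(nm,st[i]); rect(P[l==i],"blue")
# box all points around open box: top view heights
for u in (333,):
    for v in range(138,200,3): print((u,v),np.round(p[v,u]),end=" ")
print()
# drawer fronts: column scans
for u in(174,183,192,206,213,222):
    print(u,[ (v,*np.round(p[v,u]).astype(int)) for v in range(180,218,2)])
# organiser top
q=p[(np.abs(p[...,2]-90)<6)]; q=cl(q,p,[350,50,0],[900,500,200]); rect(q,"orgtop")
im=cv2.cvtColor(img,cv2.COLOR_RGB2BGR)
cv2.imwrite("pics/crop1.png",cv2.resize(im[130:260,150:410],None,fx=3,fy=3,interpolation=cv2.INTER_CUBIC))
E
```

```text
top [167  67  23   6  51]
blue 51 c [903.3 319.2] size [73.   9.2] ang 85.4 z [298. 313. 324.]
top [187  67  79   9 260]
blue 260 c [888.3 160.7] size [264.3  12.8] ang 85.1 z [296. 308. 323.]
top [313 141  44  10 195]
blue 195 c [ 651.9 -206.4] size [ 20.3 154.7] ang 4.7 z [181. 187. 193.]
top [361 195  35  33 576]
blue 576 c [ 432.2 -368.3] size [ 75.3 111. ] ang 30.7 z [60. 66. 73.]
side [ 140  217   78   75 1852]
blue 1852 c [ 592.6 -214.9] size [147.3 154.6] ang 4.3 z [ 11.  77. 189.]
side [  72  234   51   49 1477]
blue 1477 c [ 437.8 -370.3] size [ 79.8 108.9] ang 31.7 z [12. 65. 69.]
(333, 138) [ 752. -242.   -8.] (333, 141) [ 737. -240.   -1.] (333, 144) [ 657. -202.  188.] (333, 147) [ 646. -201.  189.] (333, 150) [ 651. -209.  141.] (333, 153) [ 647. -212.  119.] (333, 156) [ 642. -216.   96.] (333, 159) [ 662. -234.   -5.] (333, 162) [ 651. -234.   -7.] (333, 165) [ 622. -222.   48.] (333, 168) [ 624. -230.    0.] (333, 171) [ 593. -217.   65.] (333, 174) [ 582. -217.   62.] (333, 177) [ 570. -215.   64.] (333, 180) [ 557. -214.   67.] (333, 183) [ 547. -213.   63.] (333,
[... 5341 characters left out ...]
0), np.int64(12)), (194, np.int64(535), np.int64(210), np.int64(12)), (196, np.int64(527), np.int64(210), np.int64(12)), (198, np.int64(518), np.int64(210), np.int64(15)), (200, np.int64(511), np.int64(210), np.int64(13)), (202, np.int64(503), np.int64(210), np.int64(13)), (204, np.int64(494), np.int64(210), np.int64(18)), (206, np.int64(486), np.int64(210), np.int64(22)), (208, np.int64(465), np.int64(204), np.int64(85)), (210, np.int64(458), np.int64(204), np.int64(84)), (212, np.int64(458), np.int64(208), np.int64(46)), (214, np.int64(458), np.int64(212), np.int64(1)), (216, np.int64(450), np.int64(212), np.int64(4))]
orgtop 2214 c [669.7 309.9] size [455.4 383.6] ang 79.8 z [84. 89. 95.]
```

View pics/crop1.png

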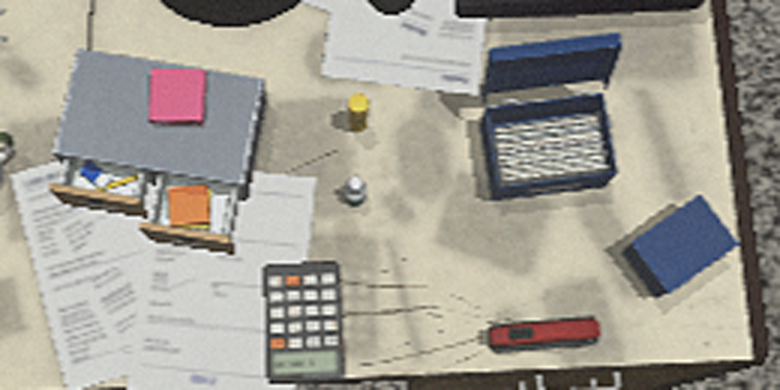

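The crop confirms the choice. The open blue box at crop (548,130) has a 155 mm lid and is the card box; the shut one at crop (680,245) measures only 75x111 mm, so it's the look-alike. The organiser's yaw is about -11.7°. The drawer front centres are at about (516,349) left and (465,237) right.

```bash
cat >> h.py <<'E'
def go(pos,yaw,closing=0):
    "tool down, tool -x along heading yaw (deg): print turn and shift to reach"
    s=observe(); r0=R.from_quat(s["orientation"]); c,q=np.cos(np.radians(yaw)),np.sin(np.radians(yaw))
    rt=R.from_matrix(np.array([[-c,-q,0],[-q,c,0],[0,0,-1]]).T)
    print("at",np.round(s["tool_pos"],1),"F",np.round(s["force"],1),"t",s["t"],"turn",np.round((r0.inv()*rt).as_rotvec(),3),"shift",np.round(r0.inv().apply(np.array(pos)-s["tool_pos"]),1))
E
python3 - <<'E'
from h import *
x=np.array([.979,-.203])
go([*(np.array([516,349])-60*x),225],-11.7)
E
```

```text
at [153.  502.1 404.1] F [ 1.1 -0.4 -0.1] t 0.1 turn [-0.001 -0.    -0.092] shift [-332.2  -45.8  179.1]
```

>>> arm_command(
  motion=[
    [[0,0,-0.02,-40,-6,15,1],[0,0,-0.04,-80,-12,35,1],[0,0,-0.06,-125,-18,60,1],[0,0,-0.08,-170,-24,85,1],[0,0,-0.09,-215,-30,110,1],[0,0,-0.09,-260,-36,135,1],[0,0,-0.09,-300,-42,160,1],[0,0,-0.09,-332,-46,178,1],[0,0,-0.09,-332,-46,178,1],[0,0,-0.09,-332,-46,178,1]],
  ],
)

```text
t: 1.1
tool_pos: [457.4, 360.9, 225.7]
orientation: [0.104, 0.995, -0.001, -0.001]
force: [0.1, 0.8, 0.1]
width: 0.004
finger_force: 0.0
```

```bash
python3 - <<'E'
from h import *
f,p=grab("wrist","w1.png"); np.save("w1.npy",p)
x=np.array([.979,-.203])
go([*(np.array([516,349])-20*x),225],-11.7)
E
```

```text
at [456.8 361.5 226.6] F [ 0.6  0.5 -0.2] t 1.15 turn [-0.    -0.001 -0.002] shift [-40.6  -0.2   1.5]
```

View pics/w1.png

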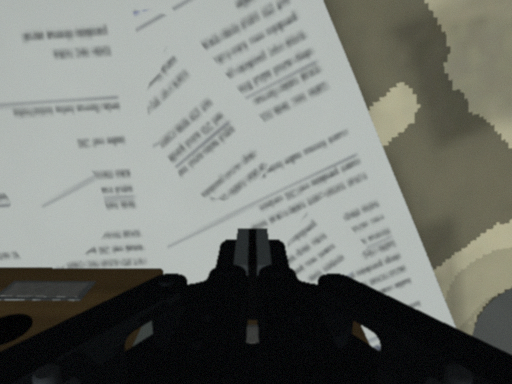

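The wrist view shows the closed fingertips at (252,240), clear over the paper, with the right drawer's wooden front at the lower left. I'll push the left drawer.

>>> arm_command(
  motion=[
    [[0,0,0,-12,0,0,1],[0,0,0,-24,0,0,1],[0,0,0,-36,0,0,1],[0,0,0,-44,0,0,1],[0,0,0,-50,0,0,1],[0,0,0,-56,0,0,1],[0,0,0,-62,0,0,1],[0,0,0,-68,0,0,1],[0,0,0,-74,0,0,1],[0,0,0,-78,0,0,1]],
  ],
)

```text
t: 2.15
tool_pos: [534.0, 345.3, 226.6]
orientation: [0.103, 0.995, -0.0, -0.0]
force: [-2.1, -0.6, 0.1]
width: -0.003
finger_force: 0.7
```

>>> arm_command(
  motion=[
    [[0,0,0,-1,0,0,1],[0,0,0,-2,0,0,1],[0,0,0,-3,0,0,1],[0,0,0,-4,0,0,1],[0,0,0,-5,0,0,1],[0,0,0,-6,0,0,1],[0,0,0,-7,0,0,1],[0,0,0,-8,0,0,1],[0,0,0,-8,0,0,1],[0,0,0,-8,0,0,1]],
  ],
)

```text
t: 3.15
tool_pos: [541.6, 343.9, 226.8]
orientation: [0.103, 0.995, 0.0, 0.0]
force: [-1.5, -0.6, -0.7]
width: 0.003
finger_force: 0.2
```

>>> arm_command(
  motion=[
    [[0,0,0,-1,0,0,1],[0,0,0,-2,0,0,1],[0,0,0,-3,0,0,1],[0,0,0,-4,0,0,1],[0,0,0,-5,0,0,1],[0,0,0,-5.5,0,0,1],[0,0,0,-6,0,0,1],[0,0,0,-6.5,0,0,1],[0,0,0,-7,0,0,1],[0,0,0,-7,0,0,1]],
  ],
)

```text
t: 4.15
tool_pos: [544.7, 343.7, 226.8]
orientation: [0.102, 0.995, -0.001, -0.005]
force: [-20.0, 2.7, 11.6]
width: -0.001
finger_force: 10.4
```

The stop was reached (20 N). Retreating and crossing to the right drawer.

>>> arm_command(
  motion=[
    [[0,0,0,30,0,0,1],[0,0,0,70,0,0,1],[0,0,0,110,0,0,1],[0,0,0,122,-30,0,1],[0,0,0,122,-70,0,1],[0,0,0,122,-105,0,1],[0,0,0,122,-121,0,1],[0,0,0,110,-121,0,1],[0,0,0,95,-121,0,1],[0,0,0,80,-121,0,1]],
  ],
)

```text
t: 5.15
tool_pos: [447.1, 240.7, 227.3]
orientation: [0.103, 0.995, 0.001, 0.001]
force: [0.3, -0.6, 0.1]
width: -0.002
finger_force: 0.0
```

>>> arm_command(
  motion=[
    [[0,0,0,-8,0,0,1],[0,0,0,-16,0,0,1],[0,0,0,-24,0,0,1],[0,0,0,-32,0,0,1],[0,0,0,-40,0,0,1],[0,0,0,-48,0,0,1],[0,0,0,-56,0,0,1],[0,0,0,-63,0,0,1],[0,0,0,-70,0,0,1],[0,0,0,-75,0,0,1]],
  ],
)

```text
t: 6.15
tool_pos: [518.0, 225.0, 226.5]
orientation: [0.103, 0.995, -0.0, -0.002]
force: [-17.3, 6.8, 12.2]
width: 0.004
finger_force: 9.0
```

>>> arm_command(
  motion=[
    [[0,0,0,-1,0,0,1],[0,0,0,-2,0,0,1],[0,0,0,-3,0,0,1],[0,0,0,-3.5,0,0,1],[0,0,0,-4,0,0,1],[0,0,0,-4.5,0,0,1],[0,0,0,-5,0,0,1],[0,0,0,-5,0,0,1],[0,0,0,-5,0,0,1],[0,0,0,-5,0,0,1]],
  ],
)

```text
t: 7.15
tool_pos: [519.3, 225.1, 226.6]
orientation: [0.102, 0.995, -0.001, -0.006]
force: [-24.2, 5.8, 15.4]
width: -0.0
finger_force: 12.3
```

>>> arm_command(
  motion=[
    [[0,0,0,25,0,0,1],[0,0,0,50,0,-20,1],[0,0,0,60,0,-60,1],[0,0,0,60,0,-100,1],[0,0,0,60,0,-140,1],[0,0,0,60,0,-180,1],[0,0,0,60,0,-200,1],[0,0,0,60,0,-200,1],[0,0,0,60,0,-200,1],[0,0,0,60,0,-200,1]],
  ],
)

```text
t: 8.15
tool_pos: [464.7, 236.0, 425.3]
orientation: [0.103, 0.995, -0.001, -0.001]
force: [-1.1, 0.5, 0.1]
width: -0.001
finger_force: 0.0
```

```bash
python3 - <<'E'
from h import *
f,p=grab("side"); H=cv2.cvtColor(f["img"],cv2.COLOR_RGB2HSV)
cv2.imwrite("pics/s2.png",cv2.resize(cv2.cvtColor(f["img"],cv2.COLOR_RGB2BGR)[120:320,110:370],None,fx=3,fy=3,interpolation=cv2.INTER_CUBIC))
# box frame estimate
y=np.radians(4.6); X=np.array([np.cos(y),np.sin(y)]);Y=np.array([-np.sin(y),np.cos(y)])
for n in("side","top"):
    P=np.load(n+"0.npz"); h=cv2.cvtColor(P["img"],cv2.COLOR_RGB2HSV); q=P["p"]
    m=(cv2.inRange(h,(95,60,15),(125,255,255))>0)&(q[...,0]>480)&(q[...,0]<700)&(q[...,1]>-310)&(q[...,1]<-120)
    w=q[m]; a=w[:,:2]@X; b=w[:,:2]@Y
    for lo,hi in((15,70),(70,85),(95,120),(120,150),(150,175),(175,200)):
        k=(w[:,2]>lo)&(w[:,2]<hi)
        if k.sum()>5: print(n,lo,hi,k.sum(),"x",np.round(np.percentile(a[k],[3,50,97]),0),"y",np.round(np.percentile(b[k],[2,98]),0))
c=np.array([595,-211]);print(c@X,c@Y,X,Y)
for nm,lo,hi in(("tray/holder",[640,-420,8],[1000,-100,400]),):
    P=np.load("top0.npz")["p"]; q=P[(P>lo).all(-1)&(P<hi).all(-1)]; 
    q=q[q[:,0]>675]; print(np.round(q[q[:,0].argsort()][:200:20]))
E
```

```text
side 15 70 762 x [502. 604. 607.] y [-336. -189.]
side 70 85 229 x [502. 525. 626.] y [-336. -187.]
side 95 120 276 x [619. 630. 633.] y [-338. -192.]
side 120 150 349 x [624. 635. 639.] y [-338. -193.]
side 150 175 314 x [631. 641. 644.] y [-338. -193.]
side 175 200 555 x [628. 639. 646.] y [-337. -188.]
top 15 70 92 x [498. 600. 603.] y [-331. -183.]
top 70 85 125 x [498. 599. 623.] y [-332. -183.]
top 95 120 102 x [620. 626. 630.] y [-333. -193.]
top 120 150 95 x [616. 630. 634.] y [-335. -190.]
top 150 175 14 x [619. 632. 636.] y [-336. -182.]
top 175 200 200 x [625. 633. 642.] y [-334. -181.]
576.1614596480778 -258.0387033299392 [0.99677888 0.08019892] [-0.08019892  0.99677888]
[[ 684. -114.   10.]
 [ 757. -230.   68.]
 [ 758. -299.   36.]
 [ 758. -147.   52.]
 [ 759. -193.   56.]
 [ 759. -171.   48.]
 [ 759. -375.   34.]
 [ 760. -269.   66.]
 [ 760. -161.   36.]
 [ 760. -233.   27.]]
```

View pics/s2.png

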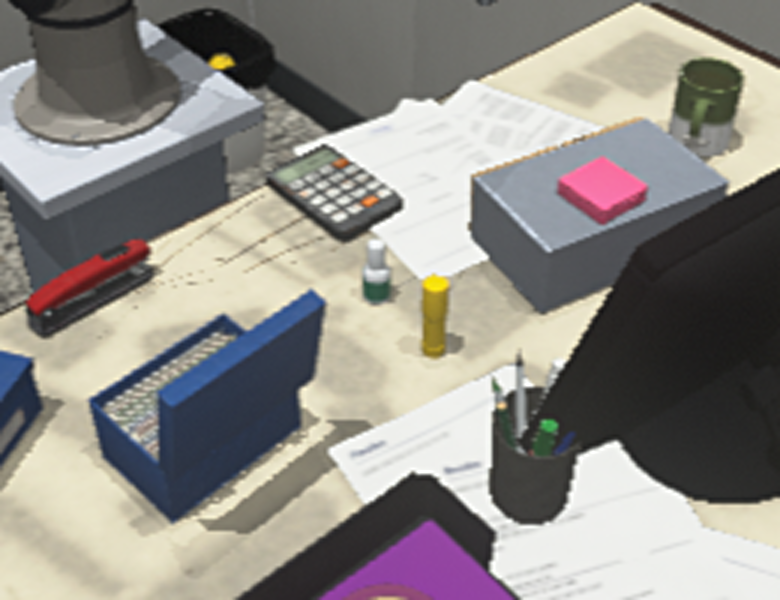

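The side view shows both drawers shut: the right edge of the case front at crop (475,175) is flush. The card box lid still leans back, with its outer face at crop (240,360). In box axes the lid's outer face tops out at about 645 mm, with the hinge at about 607 mm and z = 81. Next I go behind it.

```bash
python3 - <<'E'
from h import *
go([699,-207,425],4.6)
E
```

```text
at [464.7 236.1 425.2] F [ 0.4 -0.1  0.3] t 8.2 turn [-0.001 -0.003 -0.286] shift [-319.9 -385.8    0. ]
```

>>> arm_command(
  motion=[
    [[0,0,-0.03,-20,-24,-5,1],[0,0,-0.07,-50,-60,-5,1],[0,0,-0.11,-80,-97,-5,1],[0,0,-0.15,-110,-133,-5,1],[0,0,-0.18,-140,-169,-5,1],[0,0,-0.21,-170,-205,-5,1],[0,0,-0.24,-200,-241,-5,1],[0,0,-0.27,-230,-277,-5,1],[0,0,-0.286,-260,-313,-5,1],[0,0,-0.286,-290,-349,-5,1]],
  ],
)

```text
t: 9.2
tool_pos: [678.0, -166.6, 430.0]
orientation: [-0.04, 0.999, 0.001, -0.001]
force: [1.4, 0.5, 0.6]
width: -0.002
finger_force: 0.0
```

```bash
python3 - <<'E'
from h import *
go([699,-207,425],4.6); go([699,-207,338],4.6)
E
```

```text
at [ 678.  -166.6  430. ] F [1.4 0.5 0.6] t 9.2 turn [ 0.001 -0.002  0.   ] shift [-17.7 -42.    4.9]
at [ 678.  -166.6  430. ] F [1.4 0.5 0.6] t 9.2 turn [ 0.001 -0.002  0.   ] shift [-17.9 -42.1  91.9]
```

>>> arm_command(
  motion=[
    [[0,0,0,-10,-25,0,1],[0,0,0,-20,-42,2,1],[0,0,0,-20,-42,10,1],[0,0,0,-20,-42,25,1],[0,0,0,-20,-42,45,1],[0,0,0,-20,-42,65,1],[0,0,0,-20,-42,80,1],[0,0,0,-20,-42,92,1],[0,0,0,-20,-42,92,1],[0,0,0,-20,-42,92,1]],
  ],
)

```text
t: 10.2
tool_pos: [700.6, -204.5, 339.7]
orientation: [-0.04, 0.999, 0.0, -0.0]
force: [-0.2, 0.3, 0.1]
width: -0.001
finger_force: 0.0
```

```bash
python3 - <<'E'
from h import *
f,p=grab("side"); cv2.imwrite("pics/s3.png",cv2.resize(cv2.cvtColor(f["img"],cv2.COLOR_RGB2BGR)[120:320,90:350],None,fx=3,fy=3,interpolation=cv2.INTER_CUBIC))
go([699,-207,338],4.6)
E
```

```text
at [ 700.7 -204.7  340.5] F [0.5 0.7 1.1] t 10.25 turn [-0.     0.001  0.   ] shift [ 1.9 -2.2  2.5]
```

View pics/s3.png

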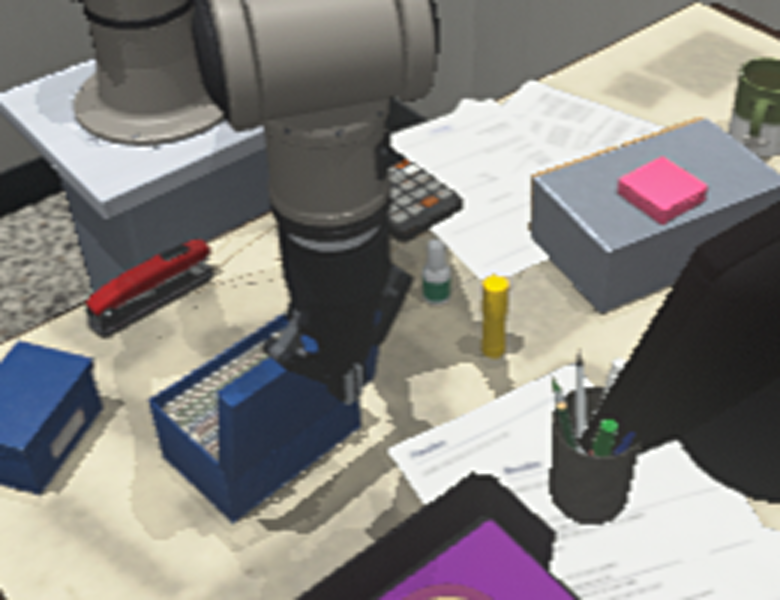

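The fingertips at crop (350,385) are behind the raised lid and clear of it. Now I pull slowly forward.

>>> arm_command(
  motion=[
    [[0,0,0,10,0,0,1],[0,0,0,18,0,0,1],[0,0,0,24,0,0,1],[0,0,0,29,0,0,1],[0,0,0,34,0,0,1],[0,0,0,38,0,0,1],[0,0,0,42,0,0,1],[0,0,0,46,0,0,1],[0,0,0,50,0,0,1],[0,0,0,54,0,0,1]],
  ],
)

```text
t: 11.25
tool_pos: [646.5, -209.3, 339.7]
orientation: [-0.04, 0.999, 0.0, 0.0]
force: [0.8, 0.0, -0.1]
width: 0.0
finger_force: 0.3
```

>>> arm_command(
  motion=[
    [[0,0,0,4,0,0,1],[0,0,0,8,0,0,1],[0,0,0,12,0,1,1],[0,0,0,16,0,2,1],[0,0,0,20,0,3,1],[0,0,0,24,0,4,1],[0,0,0,28,0,5,1],[0,0,0,32,0,6,1],[0,0,0,36,0,7,1],[0,0,0,40,0,8,1]],
  ],
)

```text
t: 12.25
tool_pos: [606.6, -212.5, 331.5]
orientation: [-0.04, 0.999, 0.0, -0.0]
force: [-0.3, -0.4, -0.1]
width: -0.005
finger_force: 0.2
```

```bash
cat > chk.py <<'E'
from h import *
X=np.array([.99678,.0802]);Y=np.array([-.0802,.99678])
f,q=grab("side"); h=cv2.cvtColor(f["img"],cv2.COLOR_RGB2HSV)
cv2.imwrite("pics/last.png",cv2.resize(cv2.cvtColor(f["img"],cv2.COLOR_RGB2BGR)[120:320,90:350],None,fx=3,fy=3,interpolation=cv2.INTER_CUBIC))
m=(cv2.inRange(h,(95,60,15),(125,255,255))>0)&(q[...,0]>460)&(q[...,0]<700)&(q[...,1]>-310)&(q[...,1]<-120)
w=q[m]; a=w[:,:2]@X; b=w[:,:2]@Y
for lo in range(15,200,20):
    k=(w[:,2]>lo)&(w[:,2]<lo+20)
    if k.sum()>5: print(lo,k.sum(),"x",np.round(np.percentile(a[k],[3,50,97])),"y",np.round(np.percentile(b[k],[2,98])))
s=observe();print(s["tool_pos"],s["tool_pos"][:2]@X,s["force"])
E
python3 chk.py
```

```text
15 313 x [515. 605. 607.] y [-336. -194.]
35 319 x [514. 605. 607.] y [-335. -195.]
55 250 x [502. 604. 607.] y [-336. -195.]
75 212 x [504. 619. 623.] y [-338. -193.]
95 525 x [603. 611. 618.] y [-338. -189.]
115 541 x [592. 599. 606.] y [-338. -189.]
135 526 x [578. 587. 594.] y [-338. -188.]
155 400 x [562. 574. 581.] y [-338. -187.]
175 131 x [554. 565. 594.] y [-337. -187.]
195 17 x [594. 601. 602.] y [-296. -223.]
[ 606.13840527 -212.51670641  331.30989067] 587.1427997492195 [-0.05910075  0.15795399 -0.91512655]
```

The lid is following the fingertips (now about 1.0 rad) and the box hasn't moved. I follow the arc down.

>>> arm_command(
  motion=[
    [[0,0,0,6,0,3,1],[0,0,0,12,0,6,1],[0,0,0,18,0,10,1],[0,0,0,24,0,14,1],[0,0,0,30,0,20,1],[0,0,0,36,0,27,1],[0,0,0,40,0,33,1],[0,0,0,44,0,39,1],[0,0,0,47,0,45,1],[0,0,0,49,0,50,1]],
  ],
)

```text
t: 13.3
tool_pos: [557.8, -216.4, 281.0]
orientation: [-0.04, 0.999, 0.0, -0.0]
force: [0.1, -0.3, 0.1]
width: 0.003
finger_force: 0.1
```

>>> arm_command(
  motion=[
    [[0,0,0,1,0,2,1],[0,0,0,2,0,4,1],[0,0,0,2,0,6,1],[0,0,0,2,0,8,1],[0,0,0,2,0,9,1],[0,0,0,2,0,10,1],[0,0,0,2,0,11,1],[0,0,0,2,0,12,1],[0,0,0,2,0,12,1],[0,0,0,2,0,12,1]],
  ],
)

```text
t: 14.3
tool_pos: [556.1, -216.5, 270.7]
orientation: [-0.04, 0.999, -0.0, 0.0]
force: [-2.2, 0.2, 5.4]
width: -0.0
finger_force: 3.2
```

```bash
python3 chk.py
```

```text
15 314 x [518. 605. 607.] y [-336. -194.]
35 330 x [515. 605. 607.] y [-336. -192.]
55 318 x [516. 605. 607.] y [-336. -188.]
75 679 x [504. 562. 607.] y [-338. -187.]
95 1122 x [506. 562. 606.] y [-336. -188.]
135 14 x [548. 550. 551.] y [-295. -225.]
[ 556.08357685 -216.49738376  270.67161207] 536.9298975587369 [-2.42804916  1.15771575  6.36776442]
```

The lid is pressed shut with a light 6 N. Now I lift off and check.

>>> arm_command(
  motion=[
    [[0,0,0,0,0,-5,1],[0,0,0,0,0,-20,1],[0,0,0,0,0,-50,1],[0,0,0,0,0,-85,1],[0,0,0,0,0,-120,1],[0,0,0,0,0,-150,1],[0,0,0,0,0,-180,1],[0,0,0,0,0,-200,1],[0,0,0,0,0,-200,1],[0,0,0,0,0,-200,1]],
  ],
)

```text
t: 15.35
tool_pos: [556.0, -216.5, 469.3]
orientation: [-0.04, 0.999, 0.0, -0.0]
force: [-0.2, 0.8, -1.0]
width: 0.001
finger_force: 0.0
```

```bash
python3 chk.py; python3 - <<'E'
from h import *
f,p=grab("side"); X=np.array([.99678,.0802])
w=p[(p[...,2]>85)&(p[...,2]<112)&(p[...,0]>490)&(p[...,0]<620)&(p[...,1]>-280)&(p[...,1]<-145)]
print("lid plane slope",np.polyfit(w[:,:2]@X,w[:,2],1),len(w))
a=np.load("side0.npz")["img"]; H=[cv2.cvtColor(i,cv2.COLOR_RGB2HSV) for i in(a,f["img"])]
for n,lo,hi in(("pink",(160,120,100),(175,255,255)),("yellow",(22,150,100),(32,255,255)),("red",(0,170,90),(5,255,255))):
    print(n,[np.round(np.median(P[(cv2.inRange(h,lo,hi)>0)&(P[...,0]<720)&(P[...,2]>0)],0)) for h,P in zip(H,(np.load("side0.npz")["p"],p))])
# case front vs drawer: side-view top
t,q=grab("top"); c,s=np.cos(np.radians(-11.7)),np.sin(np.radians(-11.7))
v=q[(q[...,2]>80)&(q[...,2]<96)&(q[...,0]>420)&(q[...,0]<720)&(q[...,1]>170)&(q[...,1]<420)]
u=v[:,:2]@[c,s]; y=v[:,:2]@[-s,c]
for lo in range(int(y.min()),int(y.max()),25): k=(y>=lo)&(y<lo+25); print(lo,np.round(np.percentile(u[k],[1,99])))
E
```

```text
15 311 x [515. 605. 607.] y [-336. -194.]
35 338 x [515. 605. 607.] y [-336. -191.]
55 307 x [519. 605. 607.] y [-336. -188.]
75 817 x [501. 558. 606.] y [-338. -188.]
95 1178 x [503. 557. 606.] y [-335. -187.]
[ 555.96800296 -216.46574536  468.47460292] 536.8172332119232 [ 0.58350471  0.91085239 -1.56000302]
lid plane slope [1.85064865e-03 9.44280951e+01] 1506
pink [array([624., 263., 109.]), array([624., 264., 109.])]
yellow [array([632.,  16.,  64.]), array([632.,  16.,  65.])]
red [array([ 343., -209.,   41.]), array([ 343., -215.,   41.])]
276 [470. 593.]
301 [471. 617.]
326 [470. 619.]
351 [470. 619.]
376 [471. 619.]
401 [472. 619.]
426 [472. 619.]
451 [471. 620.]
476 [472. 620.]
501 [473. 621.]
```

View pics/last.png

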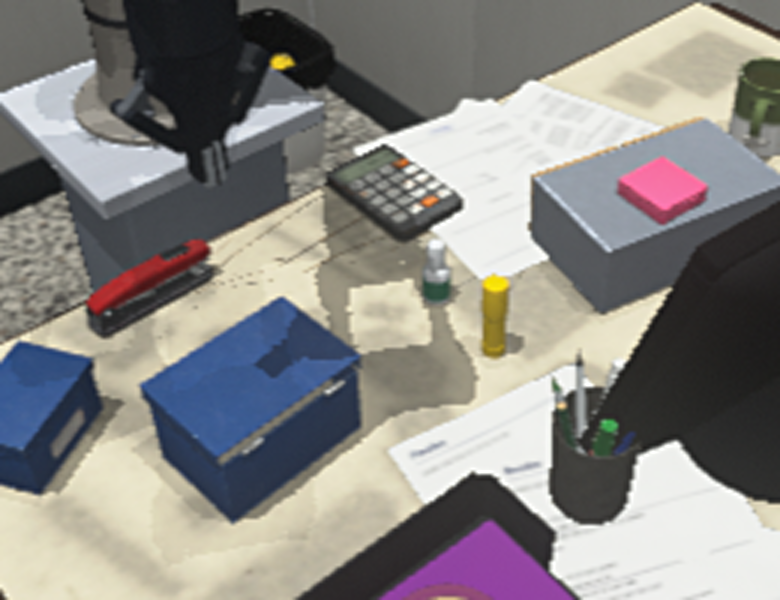

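The picture shows the lid shut flat on the card box at crop (250,370), with the box in its place and the gripper clear. Front to back, the organiser measures about 150 mm at both drawers, which is the case plus the 10 mm fronts, so both are home.

```bash
python3 -c "
from cell import workorder; print(workorder.close_job())"
```

```text
the job is handed in; nothing more can be done
None
```

The job is handed in (the hand-in gave no verdict): both drawers are pushed home and the card box lid is shut; the box and the other things I re-measured had not moved, and the gripper was clear.

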